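Find the tired spring clip with a feeler blade

TASK

Take the feeler blade by its orange handle out of the grey stand and slide it fully down into the left, then the middle, then the right slot of the sloping blue clip block, feeling how hard the sprung jaws grip it: two clips are firm and one is tired and lets the blade slide almost freely. Then put the blade fully into the tired clip's slot and leave it standing there as a mark. Do not disturb the spare mirror glass, the masking tape roll or the mirror motor.

Things in the scene. Friction and masses are not known exactly. Their poses are not given: they have to be found in the camera images.
- feeler_handle (a point): centre of the handle of the loose feeler (50 g, 110 mm long): orange handle 22 x 12 x 60 mm above a steel blade 16 mm wide, 5 mm thick, 50 mm long. It is 80 mm from the blade's end. Axes: z from the blade's end up the handle, y across the thickness, x along the width. Starts upright in the stand, its end 4 mm above the bench, 10 mm of blade showing below the handle
- feeler_tip (a point): the middle of the rounded free end of the steel blade; same axes as feeler_handle
- feeler_stand: fixed grey block 75 x 65 x 44 mm with an upright pocket 19 x 8 mm, 40 mm deep, in which the feeler stands at the start; origin in the centre of its underside, x and y as the feeler's at the start (give or take the play in the pocket)
- clip_block: fixed sloping blue block, 90 mm high, base plate 124 x 225 mm, three alike slots 56 mm apart along its y. Origin on the bench below the middle mouth; z up, +y to the left slot. The sloping face looks to -x (the robot) and up: a blade goes in along (sin 25, 0, -cos 25) (degrees) of this frame, forwards and down, thickness along y, width in the x-z plane
- mouth_left (a point): centre of the left slot's mouth (seen from the robot), in the sloping face, 78 mm above the bench. The slot is 20 mm long for the blade's width (28 mm at its rounded lip). In it stand two brass jaws, 3 mm apart at rest, one on either side along y, tops rounded from 2 to 11 mm below the mouth, straight down to 35 mm; each is sprung and gives way up to 6 mm
- mouth_middle (a point): centre of the middle slot's mouth; slot and jaws look just like the left one's. In two of the three slots the jaws press on each side of the blade with about 12 N (friction against sliding 5 to 15 N, about 20 N to enter), in the third, the tired clip, with about 1 N (friction about 1 N). Which slot that is changes from time to time and cannot be seen
- mouth_right (a point): centre of the right slot's mouth; slot and jaws look just like the left one's
- floor_left (a point): point in the middle of the left slot's hard floor, 38 mm along the slot from its mouth; the blade's end touches it when the blade is fully in
- floor_middle (a point): point in the middle of the middle slot's hard floor, 38 mm along the slot from its mouth; the blade's end touches it when the blade is fully in
- floor_right (a point): point in the middle of the right slot's hard floor, 38 mm along the slot from its mouth; the blade's end touches it when the blade is fully in
- glass_center (a point): centre of the loose spare mirror glass, an oval 97 x 150 x 9 mm lying flat; a bystander
- roll_center (a point): centre of the loose masking tape roll, 100 mm across and 25 mm high; a bystander
- actuator_center (a point): centre of the loose black mirror motor, 67 mm across and 29 mm high; a bystander
Mind the look-alikes: they are no part of the job. Several things look just like the part that bears feeler_handle: the one meant starts farthest from the robot's base.

How it is judged:
On the way, in this order (a step that is already met when the one before it is completed fails the run):
1. the blade is fully in the left slot (its end within 8 mm of the floor point) (distance between feeler_tip and floor_left below 0.008 m), for 0.1 s.
2. the blade is fully in the middle slot (its end within 8 mm of the floor point) (distance between feeler_tip and floor_middle below 0.008 m), for 0.1 s.
3. the blade is fully in the right slot (its end within 8 mm of the floor point) (distance between feeler_tip and floor_right below 0.008 m), for 0.1 s.
At the end, for the whole second after the job is handed in: the feeler stands at rest, let go, fully in the slot of the tired clip: its end within 8 mm of that slot's floor point, and the forces on it under 10 N in sum (a firm clip squeezes it with more) ((distance between feeler_tip and floor_left below 0.008 m or distance between feeler_tip and floor_middle below 0.008 m or distance between feeler_tip and floor_right below 0.008 m) and contact force between feeler and anything else below 10 N and linear speed of feeler below 0.02 m/s); the robot touches nothing.
It fails at once if the spare glass is moved by more than 20 mm (distance of glass_center from where it was at the start of the episode above 0.02 m).
It fails at once if the masking tape roll is moved by more than 20 mm (distance of roll_center from where it was at the start of the episode above 0.02 m).
It fails at once if the mirror motor is moved by more than 20 mm (distance of actuator_center from where it was at the start of the episode above 0.02 m).
It also fails if it takes over 61 s, if anything falls off the work surface, if the arm or the gripper's body presses on something with over 40 N, if the wrist force passes 120 N, or if a joint passes its speed limit or range.

ROBOT

A 7-joint arm with a two-finger parallel gripper is mounted at the origin on a cart in front of the work surface, level with it; the furniture and walls round the work are solid. World frame = base frame: x ahead of the robot, y to its left, z up, the work surface at z = 0. Lengths are in m, angles in rad, forces in N, time in s.
With the tool pointing down it reaches from about 0.4 to 0.85 m from the base axis. Payload 10.4 kg.
Tool frame: the origin (TCP) lies on the centre line of the jaws, within the pads' length; the fingertips stand 14 mm ahead of it and the grasp point (between the pads) lies 5 mm behind it (manip.tip_reach is the distance from the TCP to the fingertips, in m); z points along the fingers, y is the line along which they close (so a half turn about z gives the same grasp; the last joint's range is limited). The gripper opens to 85 mm and grips with 20 to 120 N. Pads are 22 mm wide; open, the fingers measure 114 mm over their backs; the gripper's body (76 mm by 85 mm) begins 54 mm behind the grasp point. The pads swing forward as they close: fully open they stand 13 mm farther back than shut.
Start: joints at [1.186, 0.332, -0.065, 1.46, 0.022, 1.35, -0.088], TCP at [0.221, -0.585, 0.245] pointing down, gripper open.
Joint ranges: [-2.6, 2.6], [-0.5, 2.12], [-1.47, 1.34], [0.16, 2.42], [-1.27, 4.41], [0.06, 2.06], [-2.6, 2.6]. Speed limits (rad/s): [2.22, 2.22, 2.79, 2.79, 3.14, 3.14, 3.14].

INTERFACE

Orientations are given as a unit quaternion [x, y, z, w].
In Python, from workcell import manip gives the robot as it stands.
- The arm moves only by the shell command python3 -m pendant 'ROWS' [FORCE]. ROWS is JSON, a list of rows, each a list of 7 numbers: the shift along the tool's x, y, z in units of 50 mm (1.0 is 50 mm), then the turn, a rotation vector about the tool's x, y, z in units of 8 degrees (1.0 is 8 degrees), then the opening, from -1 (shut) to 1 (fully open), so that 0 is half open. In form: [[dx, dy, dz, ax, ay, az, jaw], ...]. A call has exactly 10 rows; each row is the pose to reach, as a shift and turn from the pose commanded when the call began, along the tool's axes at that moment; what a row does not reach only later rows make up. A row lasts 1/8 s, in which the tool goes at most 62.5 mm and 10.7 degrees, less where a joint would pass 70% of its speed; a pose out of reach is approached as far as the arm can. A call with a gripper value outside its range is refused whole. The fingers move at their own pace and stop on an object; FORCE is the grip in N (left out, the last holds). Time passes only in rows, so rows that repeat a pose let the fingers close, or fill a call up. It gives the time, the measured TCP pose, the force, the opening and the grip force at its end, in the units of the state.
- manip.get_obs(): the state, without advancing time (a new reading comes with each control period).
- manip.camera(name): name is "side" or "top"; returns (picture, depth): 384x512x3 uint8, red, green, blue; 384x512 float32, m along the optical axis (not along the pixel's ray), 0 where there is no reading.
- manip.get_calibration(name): a dict with "fx", "fy", "cx", "cy" (pixels), "xyz" and "orientation" of the camera in the world. Camera axes: x right, y up, looking along -z (the intrinsics and any distortion apply to the point x, -y, -z); pixel columns grow to the right and rows downward; lengths in m; the calibration is good to about 2 mm. A picture is of the moment at which its call begins. get_calibration takes no time and is no camera call.
- manip.hand_in(): hands the job in; it is judged then, once.
Trained networks look in the newest picture that a camera, given by its name, has taken for a name from the list of things; names that differ only in an ending like _2 or _b are one class to them, and where a whole thing is asked for, a point or a joint stands for the part that bears it (a point fixed in the world has none). Each returns a list of dicts, best first, with "p" (0 to 1); they miss things now and then, are a little off and sometimes report something else, mostly with a low value. They report only what shows in the picture. A call takes as long as a camera call. They do not tell look-alikes from the thing itself.
- manip.find_in(thing, camera): "box" ([left, top, right, bottom] in pixels, round what is visible of it).
- manip.trace(thing, camera): "pixels" (384x512 bool, what is visible of it) and "box" ([left, top, right, bottom] in pixels, round what is visible of it).
- manip.tip_of(thing, camera): "pixel" ([column, row] in pixels: a listed point, or the origin of a listed thing).
The state is a dict: "clock": time; "joint_pos": joint angles; "joint_velocities": joint speeds; "tau": joint torques, N m; "position": TCP position; "ee_rot": TCP orientation; "ft_force": force on the tool from outside, world axes, zero at the start; "torque": the same for the moment, N m; "grip_width": opening from 0.0 (shut) to 1.0 (fully open); "grasp_force": force on a finger pad.
Only numpy, scipy, OpenCV 4.12 (cv2) and the standard library are available. Lean on these libraries where they do the work, as an engineer would, in place of code of your own. Each camera call takes 0.05 s, during which the arm holds its last target. There are 200 camera calls.

## Working session

There is one attempt and no reset: what is moved stays moved. The work goes in short steps, Python scripts to look and compute and a shell command to move; the robot and the scene stay as the last step left them, time stands still between calls to the robot, and variables do not carry over. Pictures are saved under pics/ and viewed, at most 10 in all, crops included, and the job is handed in when it is done.

```bash
mkdir -p pics; ls; cat > h.py <<'E'
import numpy as np, cv2
from scipy.spatial.transform import Rotation as R
from workcell import manip
def shot(n):
    p,d=manip.camera(n); return p,d
def cam(n):
    c=manip.get_calibration(n); return c,R.from_quat(c["orientation"]).as_matrix(),np.array(c["xyz"])
def back(n,u,v,z):  # pixel + depth -> world
    c,M,t=cam(n); return M@np.array([(u-c["cx"])/c["fx"]*z,-(v-c["cy"])/c["fy"]*z,-z])+t
def onplane(n,u,v,h):
    c,M,t=cam(n); r=M@np.array([(u-c["cx"])/c["fx"],-(v-c["cy"])/c["fy"],-1]); return t+r*(h-t[2])/r[2]
def proj(n,P):
    c,M,t=cam(n); q=M.T@(np.array(P)-t); return c["cx"]+c["fx"]*q[0]/-q[2], c["cy"]+c["fy"]*q[1]/q[2]
def cloud(n,d):
    c,M,t=cam(n); v,u=np.indices(d.shape); P=np.stack([(u-c["cx"])/c["fx"]*d,-(v-c["cy"])/c["fy"]*d,-d],-1)@M.T+t
    P[d==0]=np.nan; return P
E
python3 - <<'E'
from h import *
print(manip.get_obs()); print(manip.tip_reach)
ims=[]
for n in("top","side"):
    p,d=shot(n); np.save(f"{n}_d.npy",d); cv2.imwrite(f"{n}.png",p[:,:,::-1]); ims.append(p)
    print(n,manip.get_calibration(n))
    for th in["feeler_handle","feeler_stand","clip_block","mouth_left","mouth_middle","mouth_right","floor_middle","glass_center","roll_center","actuator_center"]:
        for r in manip.tip_of(th,n)[:4]:
            u,v=r["pixel"]; z=d[int(np.clip(v,0,383)),int(np.clip(u,0,511))]
            print(th,round(r["p"],2),np.round(r["pixel"],1),np.round(back(n,u,v,z),3))
    cv2.imwrite(f"pics/{n}0.png",cv2.resize(p,(768,576))[:,:,::-1])
E
```

```text
pics
{'clock': 0.0, 'joint_pos': array([ 1.18640659,  0.33289458, -0.06470608,  1.4609485 ,  0.02161449,
        1.34992667, -0.0884998 ]), 'joint_velocities': array([ 2.07463365e-03, -6.00541319e-04,  1.68014475e-03, -9.59762596e-05,
       -5.31378470e-04,  1.40472852e-03, -5.88332501e-04]), 'tau': array([ 7.97933935e-04, -6.25442505e+01,  4.94681101e-02, -3.91596150e+01,
        1.62313075e-02,  1.00013785e-02, -3.55556028e-05]), 'position': array([ 0.22108155, -0.58419872,  0.24449834]), 'ee_rot': array([ 9.83680099e-01,  1.79924749e-01, -1.73278853e-04, -7.19922658e-04]), 'ft_force': array([ 0.55524121,  0.24314722, -0.11019198]), 'torque': array([-0.00935009, -0.03760246, -0.07949428]), 'grasp_force': 0.0, 'grip_width': 1.0006235684534488}
0.014
top {'fx': 418.51293447143166, 'fy': 418.51293447143166, 'cx': 252.39231981273159, 'cy': 194.3781512972071, 'xyz': array([0.36943009, 0.01891832, 0.99457891]), 'orientation': array([ 0.05607769, -0.07656306, -0.69401612,  0.71367711])}
feeler_handle 0.67 [317.6 208.7] [ 0.518 -0.154  0.064]
feeler_handle 0.61 [354.3 183.4] [ 0.574 -0.23
[... 1052 characters left out ...]

feeler_handle 0.54 [305.  223.2] [ 0.582 -0.241  0.085]
feeler_stand 0.58 [304.6 260.8] [ 0.571 -0.281  0.018]
feeler_stand 0.56 [297.5 194.3] [ 0.631 -0.035  0.071]
clip_block 0.95 [291.5 210.5] [0.629 0.006 0.008]
mouth_left 0.77 [288. 179.] [0.643 0.095 0.069]
mouth_middle 0.79 [292.7 184.6] [0.64  0.04  0.072]
mouth_right 0.96 [299.6 193.1] [ 0.637 -0.034  0.074]
floor_middle 0.69 [296.5 193.8] [ 0.633 -0.02   0.067]
glass_center 0.95 [215.8 179.9] [0.457 0.317 0.004]
roll_center 0.9 [210.  245.7] [ 0.387 -0.136 -0.003]
roll_center 0.44 [304.  199.8] [ 0.636 -0.073  0.07 ]
actuator_center 0.96 [325.3 235.7] [ 0.655 -0.182  0.02 ]
actuator_center 0.48 [211.3 243.9] [ 0.391 -0.13  -0.001]
```

View pics/top0.png

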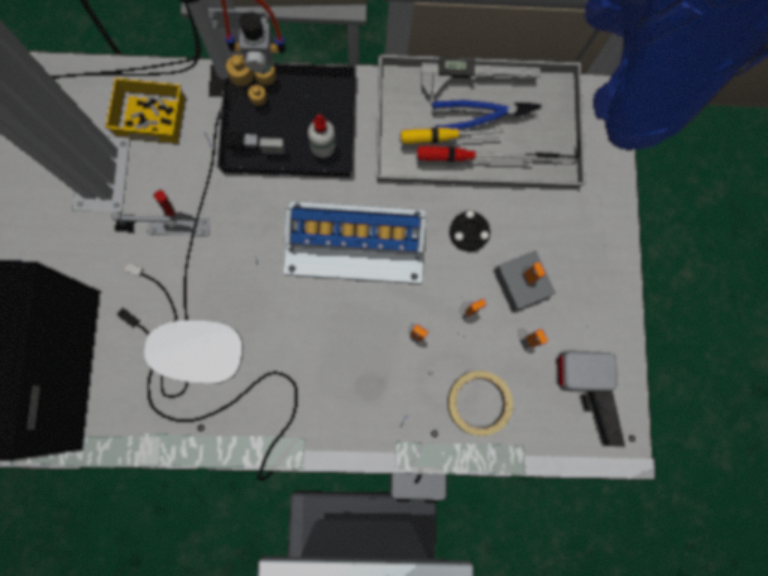

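View pics/side0.png

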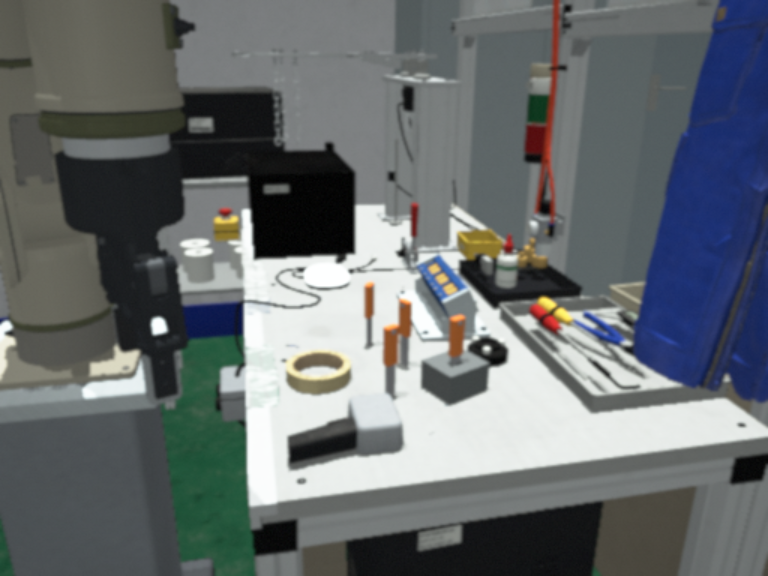

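The top view (512-px scale) shows four orange handles, at (354,183), (355,226), (318,209) and (278,222). The one at (354,183) stands in the grey stand at about (0.575, -0.235), which is the farthest from the base, so it fits the description. The clip block is at (236,155). I'll confirm with one crop and measure.

```bash
python3 - <<'E'
from h import *
p=cv2.imread("top.png"); s=cv2.imread("side.png")
a=cv2.resize(p[150:250,180:380],(800,400),interpolation=cv2.INTER_CUBIC)
b=cv2.resize(s[160:280,230:350],(400,400),interpolation=cv2.INTER_CUBIC)
cv2.imwrite("pics/crop.png",cv2.resize(np.hstack([a,b]),(800,267)))
for n,im in(("top",p),("side",s)):
    P=cloud(n,np.load(f"{n}_d.npy")); hsv=cv2.cvtColor(im,cv2.COLOR_BGR2HSV)
    X,Y,Z=P[...,0],P[...,1],P[...,2]
    reg=lambda x0,x1,y0,y1,z0,z1:(X>x0)&(X<x1)&(Y>y0)&(Y<y1)&(Z>z0)&(Z<z1)
    org=(hsv[...,0]<14)&(hsv[...,1]>150)&(hsv[...,2]>120)
    m=reg(.53,.63,-.29,-.18,.05,.14)&org
    Q=P[m]; print(n,"handle n",m.sum(),"mean",Q.mean(0).round(4),"range",np.percentile(Q,[2,50,98],axis=0).round(4).tolist())
    t=Q[Q[:,2]>.108]; 
    if len(t)>6: print(" top pts",len(t),t.mean(0).round(4),cv2.minAreaRect((t[:,:2]*1000).astype(np.float32)))
    S=P[reg(.5,.66,-.31,-.15,.037,.05)&~org]; print(" stand top",len(S),cv2.minAreaRect((S[:,:2]*1000).astype(np.float32)))
    # block: blue sloping face
    blue=(hsv[...,0]>95)&(hsv[...,0]<125)&(hsv[...,1]>110)
    B=P[reg(.55,.75,-.12,.2,.03,.1)&blue]; print(" blue",len(B))
    if len(B)>20:
        Bm=np.median(B,0); 
        for _ in range(5):
            u,sv,vt=np.linalg.svd(B-B.mean(0),full_matrices=False); nn=vt[2]*np.sign(vt[2,2]); r=(B-B.mean(0))@nn; B=B[abs(r)<2.5*max(r.std(),.002)]
        print(" n",nn.round(3),"slope",np.degrees(np.arccos(nn[2])),"long",vt[0].round(3),"yaw",np.degrees(np.arctan2(-vt[0,0],vt[0,1])),"mean",B.mean(0).round(4),len(B))
    # base plate
    W=reg(.5,.75,-.12,.2,.004,.02); c=P[W]; print(" plate",len(c),cv2.minAreaRect((P[reg(.5,.75,-.12,.2,.005,.1)][:,:2]*1000).astype(np.float32)), np.percentile(c[:,2],[10,50,90]))
    br=(hsv[...,0]>12)&(hsv[...,0]<25)&(hsv[...,1]>120)&reg(.58,.7,-.1,.18,.02,.1)
    k,l,st,ce=cv2.connectedComponentsWithStats(br.astype(np.uint8))
    for i in range(1,k):
        if st[i,4]>5: print(" brass",st[i,4],ce[i].round(1),np.nanmedian(P[l==i],0).round(4),onplane(n,*ce[i],.073).round(4))
    bench=P[reg(.4,.55,-.1,.1,-.03,.03)]; print(" bench z",np.median(bench[:,2]))
E
```

```text
top handle n 22 mean [ 0.5775 -0.2363  0.1125] range [[0.5677, -0.2422, 0.109], [0.5775, -0.2363, 0.1125], [0.5877, -0.2298, 0.1154]]
 top pts 22 [ 0.5775 -0.2363  0.1125] ((577.630615234375, -236.0343475341797), (20.664989471435547, 9.82290267944336), 16.169198989868164)
 stand top 753 ((578.3734741210938, -237.13394165039062), (74.94076538085938, 66.57623291015625), 23.390178680419922)
 blue 1192
 n [-0.423  0.012  0.906] slope 25.030381036210596 long [-0.029 -1.     0.   ] yaw 178.3523262512314 mean [0.6399 0.0333 0.0781] 1087
 plate 2395 ((629.9334716796875, 40.06800842285156), (240.0861053466797, 319.5653381347656), 0.004134747665375471) [0.00685188 0.00951112 0.01221092]
 brass 113 [212.4 151.3] [0.6418 0.0867 0.0745] [0.6421 0.088  0.073 ]
 brass 110 [236.5 152.9] [0.6405 0.0334 0.0745] [0.6403 0.0331 0.073 ]
 brass 107 [260.4 154.5] [ 0.6383 -0.0209  0.0739] [ 0.6384 -0.0218  0.073 ]
 bench z -0.0005959785876819002
side handle n 156 mean [ 0.5777 -0.2448  0.0851] range [[0.5705, -0.2487, 0.0589], [0.5774, -0.2451, 0.0852], [0.5873, -0.2399, 0.1123]]
 top pts 16 [ 0.5782 -0.2437  0.1109] ((579.133544921875, -243.44183349609375), (18.031354904174805, 6.46640682220459), 6.86105489730835)
 stand top 541 ((565.4885864257812, -207.12640380859375), (77.85130310058594, 138.14747619628906), 23.349260330200195)
 blue 238
 n [-0.427  0.017  0.904] slope 25.285811481924704 long [-0.056 -0.998 -0.008] yaw 176.78907921755254 mean [0.6372 0.0249 0.0759] 225
 plate 906 ((663.3896484375, 41.48435974121094), (319.3758544921875, 173.7820281982422), 89.1963882446289) [0.00710397 0.00873836 0.01360571]
 brass 16 [289.2 178.6] [0.6428 0.0846 0.0734] [0.6441 0.0874 0.073 ]
 brass 22 [294.3 185.1] [0.6404 0.028  0.0738] [0.6419 0.0306 0.073 ]
 brass 25 [300. 192.] [ 0.6397 -0.0228  0.074 ] [ 0.6407 -0.0244  0.073 ]
 bench z -0.0012900314121696566
```

View pics/crop.png

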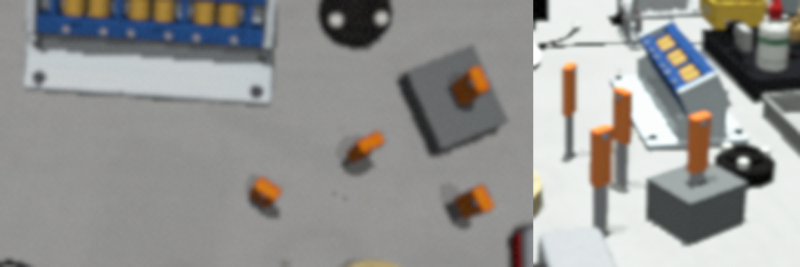

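The crop confirms it: the stand holds the only handle in a pocket, at (354,183), and it is the farthest of the four. Its width axis points at about 23.4° in the world. The mouths sit on the line through roughly (0.6405, 0.032, 0.078), with the block at a yaw of about -1.8°. Next I'll work out the approach.

```bash
cat >> h.py <<'E'
def toolR(yaw,tilt=0): # tool x at yaw (deg), y to the right, z down, tilted forward by tilt
    return R.from_euler("z",yaw,degrees=True)*R.from_euler("y",-tilt,degrees=True)*R.from_matrix(np.diag([1.,-1,-1]))
def go(pos,Rt):
    o=manip.get_obs(); R0=R.from_quat(o["ee_rot"]); d=R0.inv().apply(np.array(pos)-o["position"])/.05
    a=np.degrees((R0.inv()*Rt).as_rotvec())/8
    print("t",round(o["clock"],2),"at",o["position"].round(4),"F",o["ft_force"].round(1),"row",d.round(3),a.round(3))
YB=-1.8; TB=25
bx=R.from_euler("z",YB,degrees=True).as_matrix()
MID=np.array([.6405,.032,.078])
def mouth(k): return MID+bx@[0,.056*k,0]   # k=1 left,0,-1 right
IN=bx@[np.sin(np.radians(TB)),0,-np.cos(np.radians(TB))]
E
python3 - <<'E'
from h import *
print(toolR(0,25).apply([0,0,1]),IN)
go([.578,-.237,.20],toolR(23.4)); go([.578,-.237,.079],toolR(23.4))
E
```

```text
[ 0.42261826  0.         -0.90630779] [ 0.42240973 -0.01327476 -0.90630779]
t 1.1 at [ 0.2213 -0.5845  0.2453] F [ 1.1 -0.3  0.2] row [ 9.133 -3.975  0.907] [ 0.001 -0.    -0.334]
t 1.1 at [ 0.2213 -0.5845  0.2453] F [ 1.1 -0.3  0.2] row [ 9.133 -3.975  3.327] [ 0.001 -0.    -0.334]
```

```bash
python3 -m pendant '[[1.1,-0.5,0,0,0,0,0],[2.2,-1,0,0,0,-0.1,0],[3.3,-1.5,0,0,0,-0.2,0],[4.4,-2,0,0,0,-0.3,0],[5.5,-2.5,0.2,0,0,-0.33,0],[6.6,-3,0.4,0,0,-0.33,0],[7.7,-3.4,0.6,0,0,-0.33,0],[8.6,-3.75,0.8,0,0,-0.33,0],[9.13,-3.97,0.9,0,0,-0.33,0],[9.13,-3.97,0.9,0,0,-0.33,0]]' 80
python3 - <<'E'
from h import *
go([.578,-.237,.079],toolR(23.4))
p,d=shot("top"); cv2.imwrite("pics/t1.png",cv2.resize(p[120:270,260:420],(640,600))[:,:,::-1])
E
```

```text
clock: 2.35
position: [0.5792, -0.2345, 0.1996]
ee_rot: [0.979, 0.205, 0.0, -0.001]
ft_force: [0.1, -0.2, 0.9]
grip_width: 0.5
grasp_force: 0.0
t 2.35 at [ 0.5792 -0.2345  0.1996] F [ 0.1 -0.2  0.9] row [-0.043  0.041  2.412] [-0.012 -0.003  0.027]
```

View pics/t1.png

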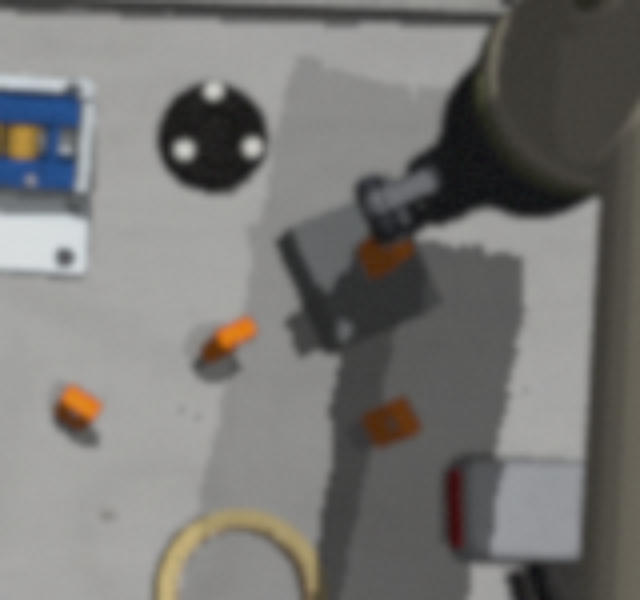

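The gripper hangs above the stand with the handle under its fingers, and the neighbouring feelers are clear. I'll go down and close.

```bash
python3 -m pendant '[[-0.04,0.04,0.6,0,0,0,0],[-0.04,0.04,1.2,0,0,0,0],[-0.04,0.04,1.8,0,0,0,0],[-0.04,0.04,2.2,0,0,0,0],[-0.04,0.04,2.4,0,0,0,0],[-0.04,0.04,2.4,0,0,0,0],[-0.04,0.04,2.4,0,0,0,-0.4],[-0.04,0.04,2.4,0,0,0,-1],[-0.04,0.04,2.4,0,0,0,-1],[-0.04,0.04,2.4,0,0,0,-1]]' 80
python3 - <<'E'
from h import *
o=manip.get_obs(); print(o["torque"])
go([.578,-.237,.19],toolR(23.4))
E
```

```text
clock: 3.65
position: [0.5776, -0.2403, 0.0813]
ee_rot: [0.979, 0.202, 0.001, 0.001]
ft_force: [-1.1, 0.5, 5.7]
grip_width: 0.128
grasp_force: 78.1
[-0.14322501  0.00884822 -0.04734006]
t 3.65 at [ 0.5776 -0.2403  0.0813] F [-1.1  0.5  5.7] row [ 0.037 -0.054 -2.173] [ 0.011 -0.009 -0.005]
```

```bash
cat >> h.py <<'E'
L=.0773
def tipgo(k,s): # tip at s metres along slot k (neg = outside)
    go(mouth(k)+IN*(s-L),toolR(YB,TB))
def tip():
    o=manip.get_obs(); return o["position"]+R.from_quat(o["ee_rot"]).apply([0,0,L])
E
python3 - <<'E'
from h import *
Rb=toolR(YB,TB); go(mouth(1)-IN*(L+.05),Rb); go(mouth(1)-IN*(L+.03),Rb)
E
```

```text
t 3.65 at [ 0.5776 -0.2403  0.0813] F [-1.1  0.5  5.7] row [ 2.821 -5.968 -2.246] [-0.678  3.063  3.097]
t 3.65 at [ 0.5776 -0.2403  0.0813] F [-1.1  0.5  5.7] row [ 2.973 -5.897 -1.884] [-0.678  3.063  3.097]
```

```bash
python3 -m pendant '[[0,0,-0.8,0,0,0,-1],[0,0,-1.9,0,0,0,-1],[0.2,-0.5,-2.8,0,0,0.3,-1],[0.7,-1.5,-2.9,-0.15,0.6,0.9,-1],[1.2,-2.5,-2.9,-0.3,1.2,1.5,-1],[1.7,-3.5,-2.8,-0.4,1.8,2.1,-1],[2.2,-4.5,-2.6,-0.5,2.4,2.7,-1],[2.6,-5.4,-2.4,-0.68,3.06,3.1,-1],[2.82,-5.97,-2.25,-0.68,3.06,3.1,-1],[2.82,-5.97,-2.25,-0.68,3.06,3.1,-1]]'
python3 - <<'E'
from h import *
o=manip.get_obs(); print(R.from_quat(o["ee_rot"]).as_matrix().round(3),o["grip_width"],tip().round(4),mouth(1).round(4))
tipgo(1,-.03)
ims=[]
for n in("top","side"):
    p,d=shot(n); cv2.imwrite(f"{n}1.png",p[:,:,::-1]); np.save(f"{n}1_d.npy",d)
    for th in("feeler_tip","feeler_handle","mouth_left","mouth_middle","mouth_right"):
        print(n,th,[(round(r["p"],2),np.round(r["pixel"],1).tolist()) for r in manip.tip_of(th,n)[:2]])
    print(n,"proj tip",np.round(proj(n,tip()),1),"mouths",[np.round(proj(n,mouth(k)),1).tolist() for k in(1,0,-1)])
    c=p[110:210,170:300] if n=="top" else p[120:220,220:350]
    ims.append(cv2.resize(c,(400,308),interpolation=cv2.INTER_CUBIC))
cv2.imwrite("pics/pre.png",np.hstack(ims)[:,:,::-1])
E
```

```text
clock: 4.9
position: [0.5869, 0.0931, 0.1922]
ee_rot: [0.977, -0.013, 0.215, 0.003]
ft_force: [0.2, 0.2, -0.3]
grip_width: 0.128
grasp_force: 79.1
[[ 0.907 -0.027  0.42 ]
 [-0.025 -1.    -0.011]
 [ 0.42  -0.    -0.908]] 0.1284432213568681 [0.6193 0.0922 0.122 ] [0.6423 0.088  0.078 ]
t 4.9 at [0.5869 0.0931 0.1922] F [ 0.2  0.2 -0.3] row [0.043 0.068 0.393] [-0.017  0.023  0.028]
top feeler_tip [(0.64, [277.1, 225.7]), (0.53, [348.8, 223.7])]
top feeler_handle [(0.73, [355.1, 225.5]), (0.65, [279.4, 221.8])]
top mouth_left [(0.82, [212.2, 152.7])]
top mouth_middle [(0.72, [234.4, 153.1])]
top mouth_right [(0.84, [262.3, 159.4])]
top proj tip [210.7 154.2] mouths [[212.3, 150.6], [236.9, 152.2], [261.5, 153.7]]
side feeler_tip [(0.8, [260.5, 261.8]), (0.77, [265.0, 241.4])]
side feeler_handle [(0.75, [269.5, 208.5]), (0.62, [245.8, 202.1])]
side mouth_left [(0.77, [288.4, 178.8]), (0.34, [293.7, 183.4])]
side mouth_middle [(0.62, [293.5, 182.8])]
side mouth_right [(0.74, [298.2, 192.4])]
side proj tip [281.8 162.5] mouths [[288.6, 177.0], [293.7, 183.3], [299.3, 190.2]]
```

View pics/pre.png

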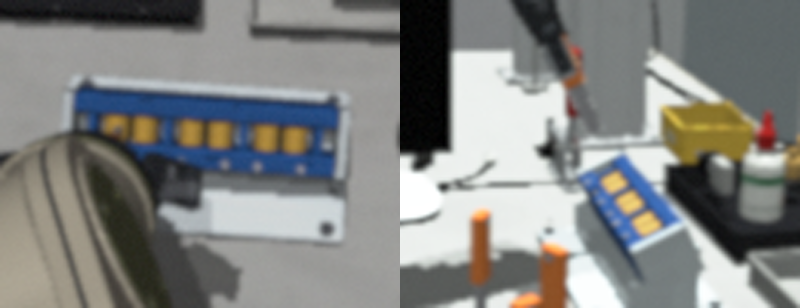

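The side half shows the blade above the left clip, its end at about (284,162) px against a projected (282,162.5). In the top half the arm hides most of the feeler. I'll measure the blade and the jaws by depth and colour to correct the estimate.

```bash
python3 - <<'E'
from h import *
T=tip(); print("tip",T.round(4))
ims=[]
for n in("side","top"):
    im=cv2.imread(n+"1.png"); P=cloud(n,np.load(n+"1_d.npy")); Q=P-T
    o=manip.get_obs(); M=R.from_quat(o["ee_rot"]).as_matrix(); q=Q@M   # tool axes rel. tip
    m=(abs(q[...,0])<.02)&(abs(q[...,1])<.02)&(q[...,2]>-.035)&(q[...,2]<.01)
    v,u=np.nonzero(m); print(n,m.sum()); 
    for a,b in list(zip(u,v))[::2]: print("  ",a,b,(q[b,a]*1000).round(1),im[b,a])
    u0,v0=(284,168) if n=="side" else (214,150)
    c=im[v0-25:v0+25,u0-33:u0+33]; ims.append(cv2.resize(c,(396,300),interpolation=cv2.INTER_CUBIC))
cv2.imwrite("pics/z.png",np.hstack(ims))
E
```

```text
tip [0.6205 0.0887 0.1227]
side 67
   278 152 [  2.1   2.7 -34.4] [102 101  99]
   280 152 [  7.7  -0.8 -30.5] [111 109 108]
   276 153 [ -4.3   3.8 -34.8] [104 104 118]
   278 153 [  0.9   3.7 -32.1] [106 104 103]
   280 153 [  5.7   6.9 -30.6] [106 106 103]
   276 154 [ -5.5   4.3 -32.3] [ 97  98 118]
   278 154 [ -0.2   3.1 -29.2] [106 105 105]
   280 154 [  5.2   0.4 -25.6] [102 100 100]
   282 154 [ 10.    4.  -24.2] [126 126 123]
   278 155 [ -1.4   3.8 -26.8] [101 100 102]
   280 155 [  4.    0.8 -23. ] [102 100  98]
   282 155 [  8.7   5.7 -22.1] [114 114 111]
   278 156 [ -2.7   4.5 -24.3] [94 92 98]
   280 156 [  2.5   4.5 -21.7] [101  99  98]
   282 156 [  7.5   5.7 -19.4] [105 103 102]
   279 157 [ -1.1   3.  -19.8] [102 101 100]
   281 157 [  3.8   5.4 -18. ] [101 100  97]
   283 157 [  9.3   2.6 -14.3] [108 107 105]
   279 158 [ -2.4   4.4 -17.6] [113 111 110]
   281 158 [  2.8   4.3 -14.9] [102 100  99]
   283 158 [  8.3   1.2 -11. ] [107 106 104]
   279 159 [ -3.4   2.7 -14.2] [123 123 120]
   281 159 [  1.6   4.3 -12.1] [103 102 100]
   283 159 [ 6.9  3.3 -9.1] [106 105 103]
   279 160 [ -4.9   5.7 -12.7] [128 128 125]
   281 160 [ 0.5  4.  -9.3] [106 104 102]
   283 160 [ 5.7  3.5 -6.4] [105 103 101]
   279 161 [-5.8  2.9 -8.9] [134 135 130]
   281 161 [-0.9  6.2 -7.4] [111 110 107]
   283 161 [ 4.8  1.2 -2.9] [105 103 101]
   285 161 [10.   1.1 -0.1] [129 130 126]
   281 162 [-1.9  4.6 -4.1] [118 118 116]
   283 162 [ 3.3  4.9 -1.5] [111 110 107]
   281 163 [-2.9  2.8 -0.7] [140 140 136]
top 9
   207 151 [ 7.7 -6.5 -6.3] [ 80 113 133]
   209 151 [ 8.2 -2.2 -7.8] [ 72 102 123]
   208 152 [  8.3  -2.8 -22.9] [77 87 99]
   209 153 [  4.4  -1.7 -10.9] [ 55  82 101]
   209 155 [-0.1 -1.7 -9.3] [42 59 72]
```

View pics/z.png

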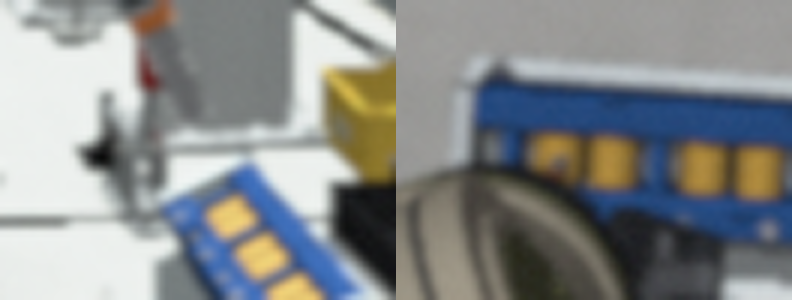

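The tip settles at (0.6205, 0.0887, 0.1227). The side view puts the blade about 2 mm ahead in tool x (offset in the hand), and y agrees to about 1 mm. So I'll aim about 0.7 mm back in tool x, then enter slowly while watching the forces.

```bash
cat >> h.py <<'E'
MID=np.array([.6399,.032,.0777])
E
python3 - <<'E'
from h import *
tipgo(1,-.003);tipgo(1,.010); tipgo(1,.036)
E
```

```text
t 5.5 at [0.588  0.0897 0.1928] F [ 0.2  0.5 -0.8] row [0.002 0.001 0.935] [-0.     0.015 -0.007]
t 5.5 at [0.588  0.0897 0.1928] F [ 0.2  0.5 -0.8] row [3.000e-03 1.000e-03 1.195e+00] [-0.     0.015 -0.007]
t 5.5 at [0.588  0.0897 0.1928] F [ 0.2  0.5 -0.8] row [4.000e-03 1.000e-03 1.715e+00] [-0.     0.015 -0.007]
```

```bash
python3 -m pendant '[[0,0,0.5,0,0,0,-1],[0,0,0.9,0,0,0,-1],[0,0,0.95,0,0,0,-1],[0,0,1.0,0,0,0,-1],[0,0,1.05,0,0,0,-1],[0,0,1.1,0,0,0,-1],[0,0,1.15,0,0,0,-1],[0,0,1.2,0,0,0,-1],[0,0,1.2,0,0,0,-1],[0,0,1.2,0,0,0,-1]]'
python3 - <<'E'
from h import *
o=manip.get_obs(); M=R.from_quat(o["ee_rot"]); print("Ftool",M.inv().apply(o["ft_force"]).round(1),"Ttool",M.inv().apply(o["torque"]).round(2),(M.inv().apply(tip()-mouth(1))*1000).round(1))
tipgo(1,.036)
E
```

```text
clock: 6.75
position: [0.6123, 0.0893, 0.1386]
ee_rot: [0.977, -0.015, 0.215, 0.004]
ft_force: [-9.3, -0.6, 5.5]
grip_width: 0.132
grasp_force: 80.7
Ftool [-6.2  0.9 -8.9] Ttool [-0.16 -2.09 -0.03] [-1.1 -0.4  9.7]
t 6.75 at [0.6123 0.0893 0.1386] F [-9.3 -0.6  5.5] row [0.019 0.008 0.525] [ 0.004  0.022 -0.001]
```

Contact at 10 mm depth: the blade is pushed back by 6 N along tool -x, so I'm about 1.5-2 mm too far up-slope. I'll shift back and push on in.

```bash
python3 -m pendant '[[-0.035,0,-0.02,0,0,0,-1],[-0.035,0,0.05,0,0,0,-1],[-0.035,0,0.12,0,0,0,-1],[-0.035,0,0.19,0,0,0,-1],[-0.035,0,0.26,0,0,0,-1],[-0.035,0,0.33,0,0,0,-1],[-0.035,0,0.4,0,0,0,-1],[-0.035,0,0.4,0,0,0,-1],[-0.035,0,0.4,0,0,0,-1],[-0.035,0,0.4,0,0,0,-1]]'
cat >> h.py <<'E'
def rep(k):
    o=manip.get_obs(); M=R.from_quat(o["ee_rot"]); print("t",round(o["clock"],2),"Ftool",M.inv().apply(o["ft_force"]).round(1),"Ttool",M.inv().apply(o["torque"]).round(2),"tip rel mouth mm",(M.inv().apply(tip()-mouth(k))*1000).round(1),"w",round(o["grip_width"],3),"tau",o["tau"].round(1))
E
python3 - <<'E'
from h import *
rep(1); tipgo(1,.036)
E
```

```text
clock: 8.0
position: [0.6202, 0.0895, 0.1206]
ee_rot: [0.976, -0.015, 0.216, 0.003]
ft_force: [-7.9, 1.3, 8.4]
grip_width: 0.129
grasp_force: 81.1
t 8.0 Ftool [ -3.6  -1.  -11. ] Ttool [-0.04 -1.3   0.02] tip rel mouth mm [-1.4 -0.8 29.4] w 0.129 tau [  0.8 -44.4  -2.4 -35.2   1.2  -2.9   0. ]
t 8.0 at [0.6202 0.0895 0.1206] F [-7.9  1.3  8.4] row [0.027 0.016 0.132] [-0.003  0.006 -0.002]
```

```bash
python3 -m pendant '[[-0.02,0,0.05,0,0,0,-1],[-0.02,0,0.1,0,0,0,-1],[-0.02,0,0.12,0,0,0,-1],[-0.02,0,0.14,0,0,0,-1],[-0.02,0,0.16,0,0,0,-1],[-0.02,0,0.18,0,0,0,-1],[-0.02,0,0.2,0,0,0,-1],[-0.02,0,0.22,0,0,0,-1],[-0.02,0,0.22,0,0,0,-1],[-0.02,0,0.22,0,0,0,-1]]'
python3 - <<'E'
from h import *
rep(1); tipgo(1,.036)
E
```

```text
clock: 9.25
position: [0.624, 0.0897, 0.1127]
ee_rot: [0.976, -0.015, 0.217, 0.004]
ft_force: [-33.8, -2.5, 41.6]
grip_width: 0.133
grasp_force: 87.0
t 9.25 Ftool [-12.9   3.7 -52. ] Ttool [-1.05 -3.73  0.03] tip rel mouth mm [-1.2 -1.1 38.1] w 0.133 tau [  1.3 -29.6  -0.1 -32.9   1.9  -6.4   0. ]
t 9.25 at [0.624  0.0897 0.1127] F [-33.8  -2.5  41.6] row [ 0.025  0.023 -0.041] [ 0.007 -0.008  0.002]
```

The floor is reached at 38 mm with a 52 N reaction, so the blade is fully in the left slot. Now I'll withdraw slowly and read the friction while it slides.

```bash
python3 -m pendant '[[-0.02,0.02,-0.06,0,0,0,-1],[-0.02,0.02,-0.12,0,0,0,-1],[-0.02,0.02,-0.16,0,0,0,-1],[-0.02,0.02,-0.2,0,0,0,-1],[-0.02,0.02,-0.24,0,0,0,-1],[-0.02,0.02,-0.28,0,0,0,-1],[-0.02,0.02,-0.32,0,0,0,-1],[-0.02,0.02,-0.36,0,0,0,-1],[-0.02,0.02,-0.4,0,0,0,-1],[-0.02,0.02,-0.44,0,0,0,-1]]'
python3 - <<'E'
from h import *
rep(1); tipgo(1,-.02); tipgo(0,-.02); tipgo(0,-.005)
E
```

```text
clock: 10.5
position: [0.6128, 0.0883, 0.1271]
ee_rot: [0.977, -0.016, 0.214, 0.003]
ft_force: [7.6, 2.5, -13.1]
grip_width: 0.129
grasp_force: 77.8
t 10.5 Ftool [ 1.4 -2.7 15.1] Ttool [ 0.63 -0.4   0.04] tip rel mouth mm [-5.6  0.6 20.4] w 0.129 tau [  0.6 -53.3  -3.3 -38.7   1.2  -1.3  -0.1]
t 10.5 at [0.6128 0.0883 0.1271] F [  7.6   2.5 -13.1] row [ 0.103 -0.013 -0.808] [-0.006  0.03  -0.005]
t 10.5 at [0.6128 0.0883 0.1271] F [  7.6   2.5 -13.1] row [ 0.104  1.107 -0.809] [-0.006  0.03  -0.005]
t 10.5 at [0.6128 0.0883 0.1271] F [  7.6   2.5 -13.1] row [ 0.105  1.107 -0.509] [-0.006  0.03  -0.005]
```

Left takes about 15 N to pull out, so it is firm. The lateral free range is -5.6 to -1.2 mm, so I'll shift the model by -3.2 mm in tool x and go to the middle.

```bash
cat >> h.py <<'E'
MID=MID+toolR(YB,TB).apply([-.0032,-.0002,0])
E
python3 -m pendant '[[0.04,0,-0.3,0,0,0,-1],[0.04,0,-0.8,0,0,0,-1],[0.04,0.3,-0.85,0,0,0,-1],[0.04,1.1,-0.85,0,0.02,0,-1],[0.04,1.1,-0.8,0,0.02,0,-1],[0.04,1.1,-0.6,0,0.02,0,-1],[0.04,1.1,-0.5,0,0.02,0,-1],[0.04,1.1,-0.5,0,0.02,0,-1],[0.04,1.1,-0.5,0,0.02,0,-1],[0.04,1.1,-0.5,0,0.02,0,-1]]'
python3 - <<'E'
from h import *
rep(0); tipgo(0,-.003); tipgo(0,.037)
E
```

```text
clock: 11.75
position: [0.6031, 0.0337, 0.1523]
ee_rot: [0.976, -0.015, 0.217, 0.003]
ft_force: [0.0, 0.2, -0.6]
grip_width: 0.128
grasp_force: 80.4
t 11.75 Ftool [-0.2 -0.2  0.5] Ttool [-0.03 -0.49  0.04] tip rel mouth mm [ 1.5 -0.4 -5.9] w 0.128 tau [ -0.1 -42.5  -2.2 -36.8   0.5  -2.1  -0. ]
t 11.75 at [0.6031 0.0337 0.1523] F [ 0.   0.2 -0.6] row [-0.028  0.008  0.058] [-0.003 -0.007 -0.002]
t 11.75 at [0.6031 0.0337 0.1523] F [ 0.   0.2 -0.6] row [-0.029  0.008  0.858] [-0.003 -0.007 -0.002]
```

```bash
python3 -m pendant '[[-0.03,0,0.06,0,0,0,-1],[-0.03,0,0.12,0,0,0,-1],[-0.03,0,0.18,0,0,0,-1],[-0.03,0,0.25,0,0,0,-1],[-0.03,0,0.32,0,0,0,-1],[-0.03,0,0.4,0,0,0,-1],[-0.03,0,0.48,0,0,0,-1],[-0.03,0,0.56,0,0,0,-1],[-0.03,0,0.64,0,0,0,-1],[-0.03,0,0.72,0,0,0,-1]]'
python3 - <<'E'
from h import *
rep(0); tipgo(0,.037)
E
```

```text
clock: 13.0
position: [0.617, 0.0331, 0.1186]
ee_rot: [0.976, -0.016, 0.217, 0.003]
ft_force: [-1.7, 0.1, 0.3]
grip_width: 0.131
grasp_force: 80.6
t 13.0 Ftool [-1.4 -0.  -1. ] Ttool [-0.04 -0.52  0.02] tip rel mouth mm [-0.2 -0.1 30.5] w 0.131 tau [  0.2 -46.7  -3.3 -34.9   0.4  -2.    0.1]
t 13.0 at [0.617  0.0331 0.1186] F [-1.7  0.1  0.3] row [0.005 0.003 0.129] [-0.002 -0.005 -0.005]
```

The middle slides in at about 1 N, so it looks tired. I'll push to the floor, then withdraw while reading.

```bash
python3 -m pendant '[[0,0,0.05,0,0,0,-1],[0,0,0.1,0,0,0,-1],[0,0,0.13,0,0,0,-1],[0,0,0.15,0,0,0,-1],[0,0,0.16,0,0,0,-1],[0,0,0.17,0,0,0,-1],[0,0,0.18,0,0,0,-1],[0,0,0.18,0,0,0,-1],[0,0,0.18,0,0,0,-1],[0,0,0.18,0,0,0,-1]]'
python3 - <<'E'
from h import *
rep(0)
E
python3 -m pendant '[[0,0,-0.06,0,0,0,-1],[0,0,-0.12,0,0,0,-1],[0,0,-0.16,0,0,0,-1],[0,0,-0.2,0,0,0,-1],[0,0,-0.24,0,0,0,-1],[0,0,-0.28,0,0,0,-1],[0,0,-0.32,0,0,0,-1],[0,0,-0.36,0,0,0,-1],[0,0,-0.4,0,0,0,-1],[0,0,-0.44,0,0,0,-1]]'
python3 - <<'E'
from h import *
rep(0); tipgo(0,-.02); tipgo(-1,-.02); tipgo(-1,-.005)
E
```

```text
clock: 14.25
position: [0.6206, 0.0331, 0.1122]
ee_rot: [0.976, -0.015, 0.217, 0.004]
ft_force: [-17.1, -0.9, 21.6]
grip_width: 0.127
grasp_force: 84.4
t 14.25 Ftool [ -6.3   1.5 -26.8] Ttool [-0.31 -2.31 -0.04] tip rel mouth mm [ 0.4 -0.3 37.9] w 0.127 tau [  0.3 -37.6  -1.9 -33.8   1.   -4.5   0. ]
clock: 15.5
position: [0.6114, 0.0332, 0.1308]
ee_rot: [0.976, -0.016, 0.217, 0.003]
ft_force: [0.5, -0.4, -1.7]
grip_width: 0.132
grasp_force: 80.2
t 15.5 Ftool [-0.2  0.4  1.7] Ttool [-0.   -0.49  0.  ] tip rel mouth mm [-0.2 -0.2 17.1] w 0.132 tau [ -0.2 -45.4  -2.9 -36.1   0.7  -2.1  -0.1]
t 15.5 at [0.6114 0.0332 0.1308] F [ 0.5 -0.4 -1.7] row [ 0.005  0.003 -0.742] [-0.002 -0.006 -0.004]
t 15.5 at [0.6114 0.0332 0.1308] F [ 0.5 -0.4 -1.7] row [ 0.006  1.123 -0.742] [-0.002 -0.006 -0.004]
t 15.5 at [0.6114 0.0332 0.1308] F [ 0.5 -0.4 -1.7] row [ 0.005  1.123 -0.442] [-0.002 -0.006 -0.004]
```

The middle is tired: the floor stopped the blade at 38 mm, and it took only 1.7 N to withdraw. On to the right slot.

```bash
python3 -m pendant '[[0,0,-0.3,0,0,0,-1],[0,0,-0.74,0,0,0,-1],[0,0.3,-0.78,0,0,0,-1],[0,1.12,-0.78,0,0,0,-1],[0,1.12,-0.74,0,0,0,-1],[0,1.12,-0.6,0,0,0,-1],[0,1.12,-0.44,0,0,0,-1],[0,1.12,-0.44,0,0,0,-1],[0,1.12,-0.44,0,0,0,-1],[0,1.12,-0.44,0,0,0,-1]]'
python3 - <<'E'
from h import *
rep(-1); tipgo(-1,.037)
E
```

```text
clock: 16.75
position: [0.6004, -0.0222, 0.1507]
ee_rot: [0.976, -0.015, 0.217, 0.003]
ft_force: [0.4, 0.2, -1.4]
grip_width: 0.129
grasp_force: 80.2
t 16.75 Ftool [-0.2 -0.2  1.5] Ttool [-0.01 -0.48  0.  ] tip rel mouth mm [-0.1 -0.4 -4.9] w 0.129 tau [ -0.1 -42.1  -2.  -36.7   0.3  -2.3  -0. ]
t 16.75 at [ 0.6004 -0.0222  0.1507] F [ 0.4  0.2 -1.4] row [0.002 0.008 0.837] [-0.003 -0.007 -0.002]
```

```bash
python3 -m pendant '[[0,0,0.08,0,0,0,-1],[0,0,0.16,0,0,0,-1],[0,0,0.24,0,0,0,-1],[0,0,0.32,0,0,0,-1],[0,0,0.4,0,0,0,-1],[0,0,0.47,0,0,0,-1],[0,0,0.54,0,0,0,-1],[0,0,0.6,0,0,0,-1],[0,0,0.66,0,0,0,-1],[0,0,0.72,0,0,0,-1]]'
python3 - <<'E'
from h import *
rep(-1); tipgo(-1,.037)
E
```

```text
clock: 18.0
position: [0.6165, -0.0229, 0.1194]
ee_rot: [0.976, -0.016, 0.218, 0.003]
ft_force: [-9.0, -0.1, 14.3]
grip_width: 0.133
grasp_force: 82.7
t 18.0 Ftool [ -2.1   0.4 -16.8] Ttool [-0.1  -0.93  0.04] tip rel mouth mm [ 1.3 -0.2 30.4] w 0.133 tau [  0.  -39.8  -2.5 -32.6   0.3  -2.8   0.1]
t 18.0 at [ 0.6165 -0.0229  0.1194] F [-9.  -0.1 14.3] row [-0.024  0.003  0.132] [ 0.001 -0.022 -0.003]
```

The right slot is firm, at about 16 N going in. I'll push to the floor, then withdraw.

```bash
python3 -m pendant '[[-0.02,0,0.05,0,0,0,-1],[-0.02,0,0.1,0,0,0,-1],[-0.02,0,0.13,0,0,0,-1],[-0.02,0,0.15,0,0,0,-1],[-0.02,0,0.17,0,0,0,-1],[-0.02,0,0.18,0,0,0,-1],[-0.02,0,0.19,0,0,0,-1],[-0.02,0,0.2,0,0,0,-1],[-0.02,0,0.2,0,0,0,-1],[-0.02,0,0.2,0,0,0,-1]]'
python3 - <<'E'
from h import *
rep(-1)
E
python3 -m pendant '[[0,0,-0.06,0,0,0,-1],[0,0,-0.12,0,0,0,-1],[0,0,-0.16,0,0,0,-1],[0,0,-0.2,0,0,0,-1],[0,0,-0.24,0,0,0,-1],[0,0,-0.28,0,0,0,-1],[0,0,-0.32,0,0,0,-1],[0,0,-0.36,0,0,0,-1],[0,0,-0.4,0,0,0,-1],[0,0,-0.44,0,0,0,-1]]'
python3 - <<'E'
from h import *
rep(-1); tipgo(-1,-.02); tipgo(0,-.02); tipgo(0,-.005)
E
```

```text
clock: 19.25
position: [0.62, -0.0229, 0.1125]
ee_rot: [0.976, -0.015, 0.219, 0.004]
ft_force: [-33.9, 0.7, 47.7]
grip_width: 0.13
grasp_force: 89.1
t 19.25 Ftool [-10.3   0.5 -57.6] Ttool [-0.09 -3.28  0.04] tip rel mouth mm [ 1.6 -0.3 38.1] w 0.13 tau [ -0.3 -24.6  -0.8 -30.2   1.   -6.2   0. ]
clock: 20.5
position: [0.6088, -0.0228, 0.1264]
ee_rot: [0.976, -0.016, 0.216, 0.003]
ft_force: [8.9, -0.5, -14.4]
grip_width: 0.126
grasp_force: 78.0
t 20.5 Ftool [ 2.1  0.3 16.8] Ttool [-0.04  0.16  0.  ] tip rel mouth mm [-2.9 -0.1 20.7] w 0.126 tau [ -0.1 -51.6  -3.3 -37.9   0.3  -1.4  -0. ]
t 20.5 at [ 0.6088 -0.0228  0.1264] F [  8.9  -0.5 -14.4] row [ 0.054 -0.    -0.815] [-0.006  0.013 -0.007]
t 20.5 at [ 0.6088 -0.0228  0.1264] F [  8.9  -0.5 -14.4] row [ 0.053 -1.12  -0.814] [-0.006  0.013 -0.007]
t 20.5 at [ 0.6088 -0.0228  0.1264] F [  8.9  -0.5 -14.4] row [ 0.053 -1.12  -0.514] [-0.006  0.013 -0.007]
```

The floor is reached at 38.1 mm and withdrawal takes 16.8 N, so the right slot is firm and the middle is the tired one. Back to the middle.

```bash
python3 -m pendant '[[0.03,0,-0.3,0,0,0,-1],[0.05,0,-0.8,0,0,0,-1],[0.05,-0.3,-0.85,0,0,0,-1],[0.05,-1.12,-0.85,0,0,0,-1],[0.05,-1.12,-0.8,0,0,0,-1],[0.05,-1.12,-0.6,0,0,0,-1],[0.05,-1.12,-0.5,0,0,0,-1],[0.05,-1.12,-0.5,0,0,0,-1],[0.05,-1.12,-0.5,0,0,0,-1],[0.05,-1.12,-0.5,0,0,0,-1]]'
python3 - <<'E'
from h import *
rep(0); tipgo(0,-.003); tipgo(0,.037)
E
```

```text
clock: 21.75
position: [0.6031, 0.0333, 0.1524]
ee_rot: [0.976, -0.016, 0.217, 0.003]
ft_force: [-0.0, -0.6, -0.4]
grip_width: 0.13
grasp_force: 80.4
t 21.75 Ftool [-0.2  0.6  0.3] Ttool [ 0.06 -0.44 -0.04] tip rel mouth mm [ 1.5  0.  -5.9] w 0.13 tau [  0.1 -42.3  -2.2 -36.8   0.6  -2.1   0. ]
t 21.75 at [0.6031 0.0333 0.1524] F [-0.  -0.6 -0.4] row [-0.029 -0.001  0.058] [-0.001 -0.008 -0.006]
t 21.75 at [0.6031 0.0333 0.1524] F [-0.  -0.6 -0.4] row [-0.029 -0.     0.858] [-0.001 -0.008 -0.006]
```

```bash
python3 -m pendant '[[-0.03,0,0.1,0,0,0,-1],[-0.03,0,0.2,0,0,0,-1],[-0.03,0,0.3,0,0,0,-1],[-0.03,0,0.42,0,0,0,-1],[-0.03,0,0.54,0,0,0,-1],[-0.03,0,0.66,0,0,0,-1],[-0.03,0,0.78,0,0,0,-1],[-0.03,0,0.86,0,0,0,-1],[-0.03,0,0.88,0,0,0,-1],[-0.03,0,0.88,0,0,0,-1]]'
python3 - <<'E'
from h import *
rep(0)
E
```

```text
clock: 23.0
position: [0.6203, 0.033, 0.1123]
ee_rot: [0.976, -0.016, 0.217, 0.004]
ft_force: [-10.9, 0.2, 11.8]
grip_width: 0.128
grasp_force: 83.3
t 23.0 Ftool [ -4.9   0.2 -15.3] Ttool [-0.2  -1.52  0.  ] tip rel mouth mm [ 0.  -0.2 37.7] w 0.128 tau [  0.1 -41.9  -2.7 -34.4   0.9  -3.5  -0. ]
```

The blade is on the floor of the middle slot. I'll ease off the push, open, and retreat along the tool axis.

```bash
python3 -m pendant '[[0,0,-0.02,0,0,0,-1],[0,0,-0.02,0,0,0,-0.5],[0,0,-0.02,0,0,0,0],[0,0,-0.02,0,0,0,0],[0,0,-0.02,0,0,0,0],[0,0,-0.3,0,0,0,0],[0,0,-0.8,0,0,0,0],[0,0,-1.6,0,0,0,0],[0,0,-2.5,0,0,0,0],[0,0,-3,0,0,0,0]]'
python3 - <<'E'
from h import *
ims=[]
for n,(u0,v0) in(("top",(236,150)),("side",(290,170))):
    p,d=shot(n); P=cloud(n,d); hsv=cv2.cvtColor(p,cv2.COLOR_RGB2HSV)
    m=(hsv[...,0]<14)&(hsv[...,1]>150)&(hsv[...,2]>90)&(P[...,0]>.55)&(P[...,0]<.68)&(abs(P[...,1]-.03)<.07)&(P[...,2]>.08)&(P[...,2]<.2)
    print(n,m.sum(),P[m].mean(0).round(4) if m.any() else "", "expected handle centre",(mouth(0)-IN*.042).round(4))
    ims.append(cv2.resize(p[v0-45:v0+45,u0-60:u0+60],(400,300),interpolation=cv2.INTER_CUBIC))
cv2.imwrite("pics/end.png",np.hstack(ims)[:,:,::-1]); rep(0)
E
```

```text
clock: 24.25
position: [0.5565, 0.0355, 0.2508]
ee_rot: [0.976, -0.015, 0.218, 0.003]
ft_force: [-0.0, -0.4, -0.2]
grip_width: 0.498
grasp_force: 0.0
top 20 [0.6115 0.0339 0.1338] expected handle centre [0.6193 0.0328 0.1144]
side 87 [0.6184 0.0273 0.1133] expected handle centre [0.6193 0.0328 0.1144]
t 24.35 Ftool [ 0.8 -0.4 -0.2] Ttool [ 0.02 -0.43 -0.01] tip rel mouth mm [   3.    -0.6 -115.3] w 0.498 tau [  0.3 -31.1   1.8 -40.1  -0.2  -1.4   0.5]
```

View pics/end.png

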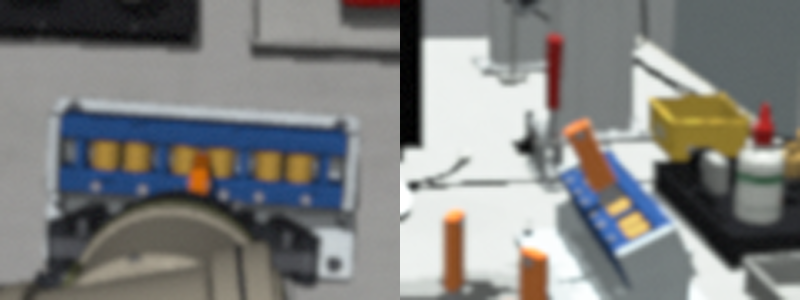

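The feeler stands let go in the middle slot. Its handle is at (0.618, 0.033, 0.113), where a fully seated blade would put it, and the gripper is clear.

```bash
python3 -c "
from workcell import manip
print(manip.hand_in())"
```

```text
the job is handed in; nothing more can be done
None
```

I felt all three clips in order, found the middle one tired (about 1.7 N to withdraw, against 15 N left and 17 N right), left the feeler standing fully in it, and handed the job in; no verdict came back.

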